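# Demagnetise the check weights and put them away

### The job

The balance has been checked and its steel 500 g weights (two or three of them) have to be demagnetised: stand them all on the steel plate of the demagnetiser, press its button right down and keep it down for three seconds without a break, then let go. After that put all those weights into the wider, right-hand drawer of the chest and shut it fully; the chest lets only one drawer be open at a time, so the left drawer must be pushed home first, and both drawers must be fully shut at the end. Leave the big brass weight and the grease tin where they stand on the balance.

Things in the scene. Friction and masses are not known exactly. Their poses are not given: they have to be found in the camera images.
- steel_weight_0_mid (a point): a silver steel 500 g weight: cylinder 38 mm across and 42 mm high with a 16 mm knob on top, 60 mm high in all; it stands on the balance's flat pan (pan top 0.1345 m above the worktop). The point is on its axis half-way up, 30 mm above its foot; z runs up its axis. 2 or 3 of the 4 are present
- steel_weight_1_mid (a point): a silver steel 500 g weight: cylinder 38 mm across and 42 mm high with a 16 mm knob on top, 60 mm high in all; it stands on the balance's flat pan (pan top 0.1345 m above the worktop). The point is on its axis half-way up, 30 mm above its foot; z runs up its axis. 2 or 3 of the 4 are present
- steel_weight_2_mid (a point): a silver steel 500 g weight: cylinder 38 mm across and 42 mm high with a 16 mm knob on top, 60 mm high in all; it stands on the balance's flat pan (pan top 0.1345 m above the worktop). The point is on its axis half-way up, 30 mm above its foot; z runs up its axis. 2 or 3 of the 4 are present
- steel_weight_3_mid (a point): a silver steel 500 g weight: cylinder 38 mm across and 42 mm high with a 16 mm knob on top, 60 mm high in all; it stands on the balance's flat pan (pan top 0.1345 m above the worktop). The point is on its axis half-way up, 30 mm above its foot; z runs up its axis. 2 or 3 of the 4 are present
- brass_weight_mid (a point): the big brass 1 kg weight on the balance pan, 46 mm across, 78 mm high; to be left alone. The point is on its axis, half-way up (39 mm)
- grease_tin_mid (a point): the round grease tin on the balance pan, 66 mm across, 52 mm high; to be left alone. The point is at its centre, half-way up (26 mm)
- work_plate (a point): centre of the top face of the demagnetiser's bare steel plate, 150 mm (its x) by 104 mm (its y), 46 mm above the worktop. A lip 7 mm above the plate runs along each long side, 55 mm from the centre line. The grey unit under it is 206 x 124 x 42 mm; its other end, toward -x of this frame, carries the push button
- jog_button_top (a point): centre of the top of the demagnetiser's round push button, 38 mm across, 65 mm above the worktop when up; it moves down with the button. It lies 101 mm from the plate's centre toward -x of the plate
- jog_button (a joint): how far the push button is pressed, m: 0 up, 0.007 fully down. A spring pushes it up: about 2 N to start, 6 N fully down; it comes up as soon as it is let go
- drawer_left (a joint): how far the chest's narrow left drawer is open, m: 0 shut, 0.14 fully out; it starts open. Slides with about 1.5 N of friction and stays where it is left. A gate inside the chest blocks either drawer while the other is open more than about 4 mm
- drawer_right (a joint): how far the chest's wide right drawer is open, m: 0 shut, 0.14 fully out; it starts shut and is blocked (it gives 3 mm, no more) until the left one is fully shut. About 1.5 N of friction, stays where it is left
- drawer_left_handle (a point): middle of the left drawer's bow handle: a level bar 10 mm thick and 60 mm long along y, its centre line 45 mm in front of the drawer's front face and 60 mm above the worktop. The drawer opens toward -x of this frame (toward the robot); the chest's top is 94 mm above the worktop, the drawer front's top 87 mm
- drawer_right_handle (a point): middle of the right drawer's bow handle: a level bar 10 mm thick and 90 mm long along y, its centre line 45 mm in front of the drawer's front face and 60 mm above the worktop. The drawer opens toward -x of this frame
- drawer_right_floor (a point): point on the floor of the right drawer's tray (12 mm above the worktop), midway between its sides and 72 mm behind the inside of its front; it moves with the drawer. The tray is 138 mm wide inside (its y), reaches from 72 mm in front (-x) to 105 mm behind this point, and its sides are 20 mm high; the front is 75 mm high

How it is judged (in metres and radians):
On the way, in this order (a step that is already met when the one before it is completed fails the run):
1. all the steel weights stand on the plate of the demagnetiser, let go (x of steel_weight_0_mid in the frame of work_plate between -0.075 and 0.075 m and y of steel_weight_0_mid in the frame of work_plate between -0.052 and 0.052 m and z of steel_weight_0_mid in the frame of work_plate between 0.012 and 0.04 m and x of steel_weight_1_mid in the frame of work_plate between -0.075 and 0.075 m and y of steel_weight_1_mid in the frame of work_plate between -0.052 and 0.052 m and z of steel_weight_1_mid in the frame of work_plate between 0.012 and 0.04 m and x of steel_weight_2_mid in the frame of work_plate between -0.075 and 0.075 m and y of steel_weight_2_mid in the frame of work_plate between -0.052 and 0.052 m and z of steel_weight_2_mid in the frame of work_plate between 0.012 and 0.04 m and x of steel_weight_3_mid in the frame of work_plate between -0.075 and 0.075 m and y of steel_weight_3_mid in the frame of work_plate between -0.052 and 0.052 m and z of steel_weight_3_mid in the frame of work_plate between 0.012 and 0.04 m and contact force between each of steel_weight_0, steel_weight_1, steel_weight_2, steel_weight_3 and the fingers below 0.1 N), for 0.3 s.
2. the button is held down (5 mm or more of its 7) for three seconds without a break, all the steel weights being on the plate (x of steel_weight_0_mid in the frame of work_plate between -0.075 and 0.075 m and y of steel_weight_0_mid in the frame of work_plate between -0.052 and 0.052 m and z of steel_weight_0_mid in the frame of work_plate between 0.012 and 0.04 m and x of steel_weight_1_mid in the frame of work_plate between -0.075 and 0.075 m and y of steel_weight_1_mid in the frame of work_plate between -0.052 and 0.052 m and z of steel_weight_1_mid in the frame of work_plate between 0.012 and 0.04 m and x of steel_weight_2_mid in the frame of work_plate between -0.075 and 0.075 m and y of steel_weight_2_mid in the frame of work_plate between -0.052 and 0.052 m and z of steel_weight_2_mid in the frame of work_plate between 0.012 and 0.04 m and x of steel_weight_3_mid in the frame of work_plate between -0.075 and 0.075 m and y of steel_weight_3_mid in the frame of work_plate between -0.052 and 0.052 m and z of steel_weight_3_mid in the frame of work_plate between 0.012 and 0.04 m and value of joint jog_button above 0.005 m), for 2.9 s.
3. the button is let go and up again (value of joint jog_button below 0.0015 m), for 0.2 s.
4. all the steel weights lie in the open right drawer, the left one being shut (x of steel_weight_0_mid in the frame of drawer_right_floor between -0.07 and 0.105 m and y of steel_weight_0_mid in the frame of drawer_right_floor between -0.07 and 0.07 m and z of steel_weight_0_mid in the frame of drawer_right_floor between 0.01 and 0.042 m and x of steel_weight_1_mid in the frame of drawer_right_floor between -0.07 and 0.105 m and y of steel_weight_1_mid in the frame of drawer_right_floor between -0.07 and 0.07 m and z of steel_weight_1_mid in the frame of drawer_right_floor between 0.01 and 0.042 m and x of steel_weight_2_mid in the frame of drawer_right_floor between -0.07 and 0.105 m and y of steel_weight_2_mid in the frame of drawer_right_floor between -0.07 and 0.07 m and z of steel_weight_2_mid in the frame of drawer_right_floor between 0.01 and 0.042 m and x of steel_weight_3_mid in the frame of drawer_right_floor between -0.07 and 0.105 m and y of steel_weight_3_mid in the frame of drawer_right_floor between -0.07 and 0.07 m and z of steel_weight_3_mid in the frame of drawer_right_floor between 0.01 and 0.042 m and contact force between each of steel_weight_0, steel_weight_1, steel_weight_2, steel_weight_3 and the fingers below 0.1 N and value of joint drawer_left below 0.008 m and value of joint drawer_right above 0.06 m), for 0.2 s.
At the end, for the whole second after the job is handed in: every steel weight that is present lies at rest inside the tray of the right drawer, both drawers are shut to within 6 mm, and the button is up (within 1.5 mm) (x of steel_weight_0_mid in the frame of drawer_right_floor between -0.07 and 0.105 m and y of steel_weight_0_mid in the frame of drawer_right_floor between -0.07 and 0.07 m and z of steel_weight_0_mid in the frame of drawer_right_floor between 0.01 and 0.042 m and x of steel_weight_1_mid in the frame of drawer_right_floor between -0.07 and 0.105 m and y of steel_weight_1_mid in the frame of drawer_right_floor between -0.07 and 0.07 m and z of steel_weight_1_mid in the frame of drawer_right_floor between 0.01 and 0.042 m and x of steel_weight_2_mid in the frame of drawer_right_floor between -0.07 and 0.105 m and y of steel_weight_2_mid in the frame of drawer_right_floor between -0.07 and 0.07 m and z of steel_weight_2_mid in the frame of drawer_right_floor between 0.01 and 0.042 m and x of steel_weight_3_mid in the frame of drawer_right_floor between -0.07 and 0.105 m and y of steel_weight_3_mid in the frame of drawer_right_floor between -0.07 and 0.07 m and z of steel_weight_3_mid in the frame of drawer_right_floor between 0.01 and 0.042 m and contact force between each of steel_weight_0, steel_weight_1, steel_weight_2, steel_weight_3 and the fingers below 0.1 N and linear speed of each of steel_weight_0, steel_weight_1, steel_weight_2, steel_weight_3 below 0.02 m/s and value of joint each of drawer_left, drawer_right below 0.006 m and value of joint jog_button below 0.0015 m); the robot touches nothing.
It fails at once if the big brass weight on the balance is shifted by more than 25 mm or tipped (distance of brass_weight_mid from where it was at the start of the episode above 0.025 m).
It fails at once if the grease tin on the balance is shifted by more than 25 mm or tipped (distance of grease_tin_mid from where it was at the start of the episode above 0.025 m).
Of steel_weight_0, steel_weight_1, steel_weight_2, steel_weight_3 only 2 to 3 are there at a start; the rules pass over those that are not, and their reading is None.
At some moment in a run one of steel_weight_0, steel_weight_1, steel_weight_2, steel_weight_3 may be knocked a few centimetres aside while the robot is not near it.
Once in a run the grip may slacken for a moment while it holds something.
It also fails if it takes over 210 s, if anything falls off the work surface, if the arm or the gripper's body presses on something with over 40 N, if the wrist force passes 120 N, or if a joint passes its speed limit or range.

### The arm

A 6-joint arm with a two-finger parallel gripper is mounted at the origin on a cart in front of the work surface, level with it; the furniture and walls round the work are solid. World frame = base frame: x ahead of the robot, y to its left, z up, the work surface at z = 0. Lengths are in mm, angles in rad, forces in N, time in s.
With the tool pointing down it reaches from about 350 to 775 mm from the base axis. Payload 7.3 kg.
Tool frame: the origin (TCP) lies midway between the tips of the shut fingers; the grasp point (between the pads) lies 19 mm behind it; z points along the fingers, y is the line along which they close (so a half turn about z gives the same grasp; the last joint's range is limited). The gripper opens to 92 mm and grips with 3 to 60 N. Pads are 19 mm wide; open, the fingers measure 130 mm over their backs; the gripper's body (75 mm by 190 mm) begins 47 mm behind the grasp point.
Start: joints at [1.134, 0.342, 1.524, -0, 1.275, -0.146], TCP at [150.512, 502.982, 226.741] pointing down, gripper open.
Joint ranges: [-2.53, 2.53], [-0.77, 2.02], [0.04, 2.7], [-1, 4.14], [0.28, 2.66], [-3.11, 3.11]. Speed limits (rad/s): [2.57, 2.57, 3.14, 3.14, 3.14, 3.14].

### API

Orientations are given as [roll, pitch, yaw] about the fixed x, y, z axes, in that order (R = Rz(yaw) Ry(pitch) Rx(roll)).
In Python, from plant import bot gives the robot as it stands.
- The arm moves only by the tool jog_arm, never from a script. Its arguments are lists of equal length, an entry for each row: "dp": the shift along the tool's x, y, z in m, a list of three; "twist": the turn about the tool's z in degrees. A call has 1 to 10 rows; each row shifts and turns the commanded pose from where the row before left it, along the tool's axes as they then stand; what a row does not reach is not made up. A row lasts 1/8 s, in which the tool goes at most 62.5 mm and 10.7 degrees, less where a joint would pass 70% of its speed; a pose out of reach is approached as far as the arm can. A call is refused whole if a number of a shift passes 0.0625 or a number of a turn 10.7, either way. A call with a gripper value outside its range is refused whole. "jaw" is the finger opening in m, from 0 to 0.0918, set as the call begins (left out, the last holds). The fingers move at their own pace and stop on an object; the grip force is fixed at half the most. Time passes only in rows, so rows that do not move let the fingers close. It gives the time, the measured TCP pose, the force, the opening and the grip force at its end, in the units of the state.
- bot.get_obs(): the state, without advancing time (a new reading comes with each control period).
- bot.capture(name): name is "scene" or "top"; returns the picture (400x640x3 uint8, blue, green, red); there is no depth.
- bot.camera_params(name): a dict with "fx", "fy", "cx", "cy" (pixels), "R" (3x3) and "t" (3): a world point X has camera coordinates R X + t. Camera axes: x right, y down, z forward; pixel columns grow to the right and rows downward; lengths in mm; the calibration is good to about 2 mm. A picture is of the moment at which its call begins. camera_params takes no time and is no camera call.
- bot.close_job(): hands the job in; it is judged then, once.
Trained networks look in the newest picture that a camera, given by its name, has taken for a name from the list of things; names that differ only in an ending like _2 or _b are one class to them, and where a whole thing is asked for, a point or a joint stands for the part that bears it (a point fixed in the world has none). Each returns a list of dicts, best first, with "confidence" (0 to 1); they miss things now and then, are a little off and sometimes report something else, mostly with a low value. They report only what shows in the picture. A call takes as long as a camera call.
- bot.find_in(camera, label): "bbox" ([centre column, centre row, width, height] in pixels, round what is visible of it).
- bot.masks_of(camera, label): "pixels" (400x640 bool, what is visible of it) and "bbox" ([centre column, centre row, width, height] in pixels, round what is visible of it).
The state is a dict: "time": time; "joint_positions": joint angles; "dq": joint speeds; "tau": joint torques, N m; "tool_pos": TCP position; "tcp_rot": TCP orientation; "contact_force": force on the tool from outside, world axes, zero at the start; "moment": the same for the moment, N m; "grip_width": finger opening in mm; "finger_force": force on a finger pad.
Only numpy, scipy, OpenCV 4.12 (cv2) and the standard library are available. Lean on these libraries where they do the work, as an engineer would, in place of code of your own. Each camera call takes 0.05 s, during which the arm holds its last target. There are 200 camera calls.

## Working session

There is one attempt and no reset: what is moved stays moved. The work goes in short steps, Python scripts to look and compute and a tool call to move; the robot and the scene stay as the last step left them, time stands still between calls to the robot, and variables do not carry over. Pictures are saved under pics/ and viewed, at most 18 in all, crops included, and the job is handed in when it is done.

Besides the shell and the picture viewer there is one more tool, called after "Call:" as a command line: name --pt "numbers of a row" for each row, then --argument value for the rest. jog_arm: Moves the arm, as the interface text tells. Its arguments: {"type":"object","properties":{"dp":{"type":"array"},"twist":{"type":"array"},"jaw":{"type":"number"}},"required":["dp","twist"]}

```bash
ls; mkdir -p pics; cat > h.py <<'E'
import numpy as np, cv2
from plant import bot
def cam(n):
    p=bot.camera_params(n); return p,np.array(p["R"]).reshape(3,3),np.array(p["t"]).ravel()
def ray(n,u,v,z):
    p,R,t=cam(n); d=R.T@np.array([(u-p["cx"])/p["fx"],(v-p["cy"])/p["fy"],1]); c=-R.T@t
    return c+d*(z-c[2])/d[2]
def proj(n,X):
    p,R,t=cam(n); q=R@np.array(X,float)+t; return np.array([p["fx"]*q[0]/q[2]+p["cx"],p["fy"]*q[1]/q[2]+p["cy"]])
E
python3 - <<'E'
from h import *
o=bot.get_obs(); print({k:np.round(v,3) for k,v in o.items()})
for n in("scene","top"):
    cv2.imwrite(f"pics/{n}0.png",bot.capture(n)); p,R,t=cam(n); print(n,p["fx"],-R.T@t,R[2])
    for l in("steel_weight_0_mid","brass_weight_mid","grease_tin_mid","work_plate","jog_button_top","drawer_left_handle","drawer_right_handle"):
        print(l,[(np.round(d["bbox"]).tolist(),round(d["confidence"],2)) for d in bot.find_in(n,l)])
E
```

```text
pics
{'time': np.float64(0.0), 'joint_positions': array([ 1.134,  0.343,  1.525,  0.   ,  1.275, -0.146]), 'dq': array([ 0.   , -0.   , -0.001,  0.   , -0.001, -0.001]), 'tau': array([-2.0000e-03, -4.3122e+01, -2.4422e+01,  7.2000e-02,  5.6000e-02,
       -0.0000e+00]), 'tool_pos': array([150.314, 502.595, 226.054]), 'tcp_rot': array([-3.14 , -0.   ,  2.851]), 'contact_force': array([-0.334, -0.006,  1.594]), 'moment': array([-0.049,  0.022,  0.011]), 'finger_force': np.float64(0.0), 'grip_width': np.float64(91.456)}
scene 404.5046446298456 [ 201.40101185 -637.10336669  907.56949346] [ 0.3336545   0.5759137  -0.74632305]
steel_weight_0_mid [([258.0, 127.0, 13.0, 26.0], 0.7)]
brass_weight_mid [([298.0, 140.0, 18.0, 25.0], 0.88), ([320.0, 227.0, 65.0, 44.0], 0.49)]
grease_tin_mid [([281.0, 122.0, 22.0, 28.0], 0.69)]
work_plate [([333.0, 342.0, 103.0, 78.0], 0.9)]
jog_button_top [([320.0, 227.0, 64.0, 44.0], 0.57), ([303.0, 327.0, 22.0, 18.0], 0.48)]
drawer_left_handle [([319.0, 225.0, 64.0, 46.0], 0.97)]
drawer_right_handle [([364.0, 248.0, 48.0, 55.0], 0.86), ([259.0, 128.0, 14.0, 22.0], 0.64)]
top 392.4500520256622 [ 380.2769202   -36.56278727 1071.82087186] [ 0.17889513 -0.00629774 -0.98384799]
steel_weight_0_mid [([173.0, 204.0, 21.0, 15.0], 0.86), ([365.0, 191.0, 59.0, 28.0], 0.44)]
brass_weight_mid [([225.0, 177.0, 28.0, 23.0], 0.76), ([175.0, 205.0, 20.0, 17.0], 0.53)]
grease_tin_mid [([180.0, 175.0, 37.0, 28.0], 0.76)]
work_plate [([427.0, 260.0, 87.0, 82.0], 0.94)]
jog_button_top [([412.0, 282.0, 18.0, 11.0], 0.7), ([314.0, 208.0, 32.0, 59.0], 0.6)]
drawer_left_handle [([314.0, 210.0, 35.0, 60.0], 0.73)]
drawer_right_handle [([368.0, 192.0, 60.0, 25.0], 0.77)]
```

```bash
python3 - <<'E'
import cv2
a=cv2.imread("pics/top0.png")[110:340,120:520]; cv2.imwrite("pics/t1.png",cv2.resize(a,(800,460),interpolation=2))
a=cv2.imread("pics/scene0.png")[70:400,210:420]; cv2.imwrite("pics/s1.png",cv2.resize(a,None,fx=1.8,fy=1.8,interpolation=2))
E
```

```text
(no output)
```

View pics/t1.png

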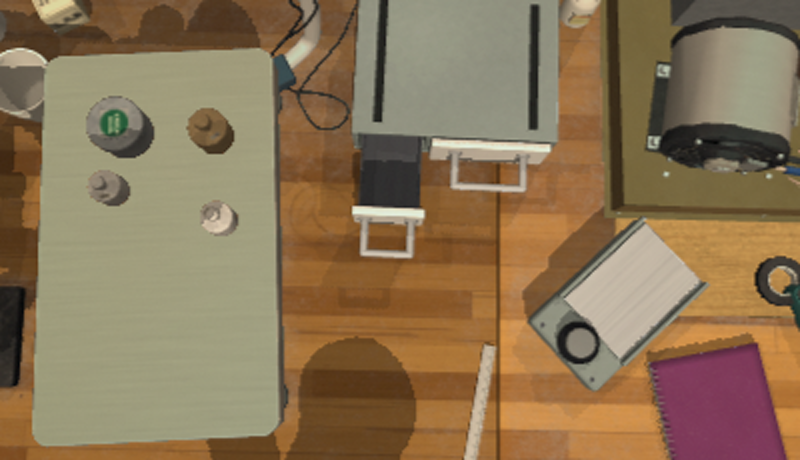

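View pics/s1.png

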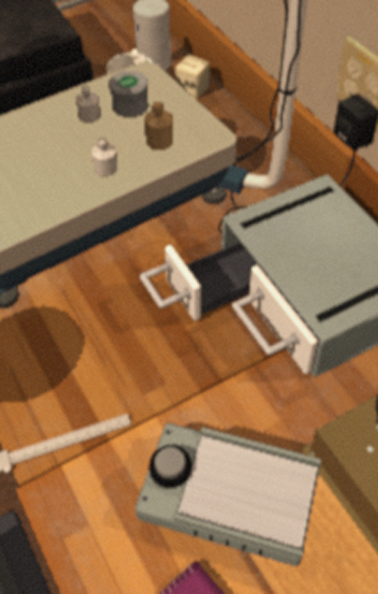

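Two steel weights on the pan (top-image ≈(173,204) and (229,218)); tin at (180,175), brass at (225,176). The left drawer is open, the demagnetiser is at lower right with its button at (410,281).

```bash
python3 - <<'E'
from h import *
for n,pts in {"top":{"w1":(173,205,164.5),"w2":(229,219,164.5),"brass":(225,176,173),"tin":(179,173,160)},
 "scene":{"w1":(258.5,127.5,164.5),"w2":(268,157.5,164.5),"brass":(298,140,173),"tin":(281,123,160)}}.items():
    for k,v in pts.items(): print(n,k,ray(n,*v).round(0))
P=lambda u,v:(120+u/2,110+v/2)
S=lambda u,v:(210+u/1.8,70+v/1.8)
T={"button":(*P(579,341),65),"c1":(*P(645,222),46),"c2":(*P(703,282),46),"c3":(*P(623,362),46),"c4":(*P(565,300),46),
"LHl":(*P(362,254),60),"LHr":(*P(411,257),60),"RHl":(*P(455,186),60),"RHr":(*P(523,190),60),
"LFl":(*P(354,208),87),"LFr":(*P(424,211),87),"RFl":(*P(432,141),87),"RFr":(*P(551,145),87),"chl":(*P(355,132),94),"chr":(*P(556,141),94)}
for k,v in T.items(): print("top",k,ray("top",*v).round(0))
S_={"button":(*S(171,464),65),"c1":(*S(202,431),46),"c2":(*S(320,462),46),"c3":(*S(300,555),46),"c4":(*S(180,513),46)}
for k,v in S_.items(): print("scene",k,ray("scene",*v).round(0))
for n in("top",):
  im=bot.capture(n)
  for l in("steel_weight_0_mid","work_plate","jog_button_top"):
    for d in bot.masks_of(n,l):
      m=d["pixels"].astype(np.uint8); ys,xs=m.nonzero()
      print(l,round(d["confidence"],2),xs.mean().round(1),ys.mean().round(1),cv2.minAreaRect(np.c_[xs,ys].astype(np.float32)))
E
```

```text
top w1 [533. 301. 164.]
top w2 [503. 168. 164.]
top brass [604. 182. 173.]
top tin [612. 295. 160.]
scene w1 [537. 298. 164.]
scene w2 [503. 162. 164.]
scene brass [606. 177. 173.]
scene tin [607. 289. 160.]
top button [ 372. -274.   65.]
top c1 [ 528. -369.   46.]
top c2 [ 451. -442.   46.]
top c3 [ 347. -334.   46.]
top c4 [ 423. -261.   46.]
top LHl [475.   3.  60.]
top LHr [473. -60.  60.]
top RHl [ 568. -116.   60.]
top RHr [ 565. -205.   60.]
top LFl [531.  14.  87.]
top LFr [529. -75.  87.]
top RFl [621. -83.  87.]
top RFr [ 620. -237.   87.]
top chl [628.  16.  94.]
top chr [ 623. -242.   94.]
scene button [ 371. -282.   65.]
scene c1 [ 431. -255.   46.]
scene c2 [ 537. -366.   46.]
scene c3 [ 449. -445.   46.]
scene c4 [ 354. -333.   46.]
steel_weight_0_mid 0.61 363.0 187.7 ((363.6015319824219, 191.67230224609375), (57.96617126464844, 24.573219299316406), 3.1798300743103027)
work_plate 0.76 427.7 262.0 ((427.6593933105469, 262.43792724609375), (51.78800964355469, 80.50089263916016), 46.93059158325195)
work_plate 0.64 363.2 189.1 ((363.5, 192.0), (26.0, 59.0), 90.0)
jog_button_top 0.73 409.7 281.2 ((409.5, 281.5), (15.0, 15.0), 90.0)
```

```bash
cat >> h.py <<'E'
def go(x,y,z=None,yaw=None):
    o=bot.get_obs(); p=o["tool_pos"]; w=o["tcp_rot"][2]; d=np.array([x,y,p[2] if z is None else z])-p
    c,s=np.cos(w),np.sin(w); print("t",o["time"],"at",np.round(p,1),"yaw",round(np.degrees(w),1),"F",np.round(o["contact_force"],1),"grip",round(float(o["grip_width"]),1),round(float(o["finger_force"]),1))
    print("tool dp mm",np.round([c*d[0]+s*d[1],s*d[0]-c*d[1],-d[2]],1),"twist", None if yaw is None else round(-((yaw-np.degrees(w)+180)%360-180),1))
E
```

Call:
jog_arm --pt "-0.043 -0.0085 0" --pt "-0.043 -0.0085 0" --pt "-0.043 -0.0085 0" --pt "-0.043 -0.0085 0" --pt "-0.043 -0.0085 0" --pt "-0.043 -0.0085 0" --pt "-0.043 -0.0085 0" --pt "-0.043 -0.0085 0" --pt "-0.042 -0.0085 0" --pt "-0.042 -0.0085 0" --twist '[0,0,0,0,0,0,0,0,0,0]' --jaw 0.07

```text
time: 2.25
tool_pos: [537.4, 298.1, 226.7]
tcp_rot: [3.141, -0.0, 2.851]
contact_force: [0.8, -0.8, -0.6]
grip_width: 70.3
finger_force: 0.0
```

```bash
python3 - <<'E'
from h import *
go(534,299)
a=bot.capture("scene"); b=bot.capture("top")
p=bot.get_obs()["tool_pos"]
for n,i in(("scene",a),("top",b)):
    q=proj(n,p); print(n,q); 
    print([(np.round(d["bbox"],1).tolist(),round(d["confidence"],2)) for d in bot.find_in(n,"steel_weight_0_mid")])
a=cv2.resize(a[80:200,210:330],(480,480),interpolation=2);b=cv2.resize(b[140:240,130:210],(320,400),interpolation=2)
c=np.zeros((480,800,3),np.uint8);c[:,:480]=a;c[:400,480:]=b;cv2.imwrite("pics/a1.png",c)
E
```

```text
t 2.25 at [537.4 298.1 226.7] yaw 163.3 F [ 0.8 -0.8 -0.6] grip 70.3 0.0
tool dp mm [ 3.5 -0.1 -0. ] twist None
scene [257.02082663 110.09984574]
[([260.6, 128.5, 14.3, 20.2], 0.8)]
top [165.24866589 197.37473429]
[([409.4, 281.4, 14.4, 14.1], 0.72), ([364.4, 192.2, 58.9, 30.2], 0.52)]
```

View pics/a1.png

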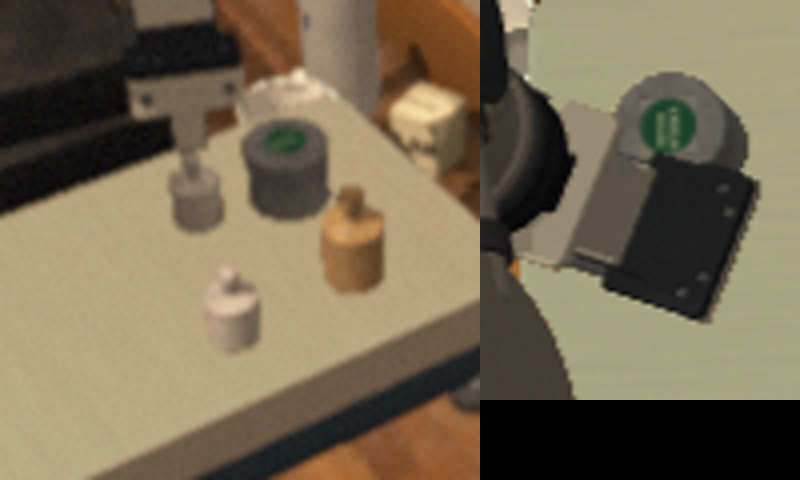

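The gripper is right over weight 1 (scene ≈(259,130)), tin well clear. Descend.

Call:
jog_arm --pt "0.002 0.001 0.02" --pt "0 0 0.02" --pt "0 0 0.02" --pt "0 0 0.0125" --pt "0 0 0.006" --pt "0 0 0.002" --pt "0 0 0" --twist '[0,0,0,0,0,0,0]'

```text
time: 3.32
tool_pos: [534.7, 300.5, 146.8]
tcp_rot: [3.141, 0.001, 2.851]
contact_force: [0.5, 0.5, 0.0]
grip_width: 70.1
finger_force: 0.0
```

Call:
jog_arm --pt "0 0 0" --pt "0 0 0" --pt "0 0 0" --pt "0 0 0" --pt "0 0 0" --pt "0 0 0" --twist '[0,0,0,0,0,0]' --jaw 0.02

```text
time: 4.08
tool_pos: [534.8, 300.8, 146.4]
tcp_rot: [3.141, 0.001, 2.851]
contact_force: [2.0, 3.5, 1.1]
grip_width: 35.9
finger_force: 29.9
```

Call:
jog_arm --pt "0 0 -0.005" --pt "0 0 -0.01" --pt "0 0 -0.02" --pt "0 0 -0.02" --pt "0 0 -0.02" --pt "0 0 0" --twist '[0,0,0,0,0,0]'

```text
time: 4.82
tool_pos: [535.2, 300.4, 223.0]
tcp_rot: [3.14, 0.003, 2.851]
contact_force: [0.7, 1.2, -6.1]
grip_width: 36.7
finger_force: 29.9
```

```bash
python3 - <<'E'
from h import *
go(534,299)
a=bot.capture("scene")
cv2.imwrite("pics/a2.png",cv2.resize(a[80:180,210:330],(720,600),interpolation=2))
E
```

```text
t 4.825 at [535.2 300.4 223. ] yaw 163.3 F [ 0.7  1.2 -6.1] grip 36.7 29.9
tool dp mm [ 0.8 -1.7 -0. ] twist None
```

View pics/a2.png

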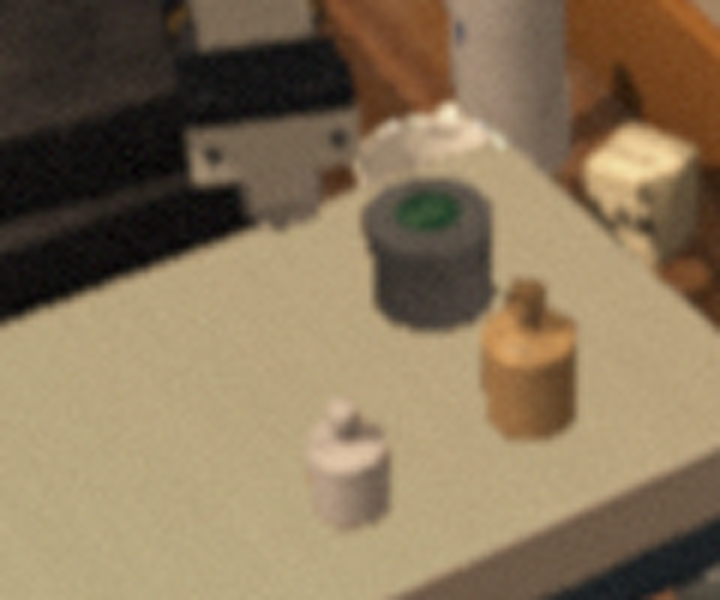

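Weight 1 is held. Swing over to the plate.

Call:
jog_arm --pt "-0.004 -0.021 0" --pt "-0.008 -0.042 0" --pt "-0.008 -0.042 0" --pt "-0.008 -0.042 0" --pt "-0.008 -0.042 0" --pt "-0.008 -0.042 0" --pt "-0.008 -0.042 0" --pt "-0.008 -0.042 0" --pt "-0.008 -0.042 0" --pt "-0.008 -0.042 0" --twist '[0,0,0,0,0,0,0,0,0,0]'

```text
time: 6.12
tool_pos: [491.9, -104.9, 220.1]
tcp_rot: [3.141, -0.002, 2.851]
contact_force: [0.3, -0.8, -5.4]
grip_width: 36.3
finger_force: 29.9
```

Call:
jog_arm --pt "-0.008 -0.042 0" --pt "-0.008 -0.042 0" --pt "-0.008 -0.042 0" --pt "-0.008 -0.042 0" --pt "-0.008 -0.042 0" --pt "-0.008 -0.042 0" --pt "-0.004 -0.021 0" --pt "0 0 0" --pt "0 0 0" --twist '[0,0,0,0,0,0,10,10,10]'

```text
time: 7.25
tool_pos: [463.6, -380.0, 219.4]
tcp_rot: [-3.142, -0.003, 2.32]
contact_force: [0.7, 0.1, -5.5]
grip_width: 36.2
finger_force: 29.9
```

```bash
python3 - <<'E'
from h import *
go(468.5,-379,None,133.5)
a=bot.capture("scene");b=bot.capture("top")
print(proj("scene",bot.get_obs()["tool_pos"]))
a=cv2.resize(a[260:400,260:410],(600,560),interpolation=2)
cv2.imwrite("pics/a3.png",a)
E
```

```text
t 7.25 at [ 463.6 -380.   219.4] yaw 133.0 F [ 0.7  0.1 -5.5] grip 36.2 29.9
tool dp mm [-2.6  4.3 -0. ] twist -0.5
[372.09825868 310.25018984]
```

View pics/a3.png

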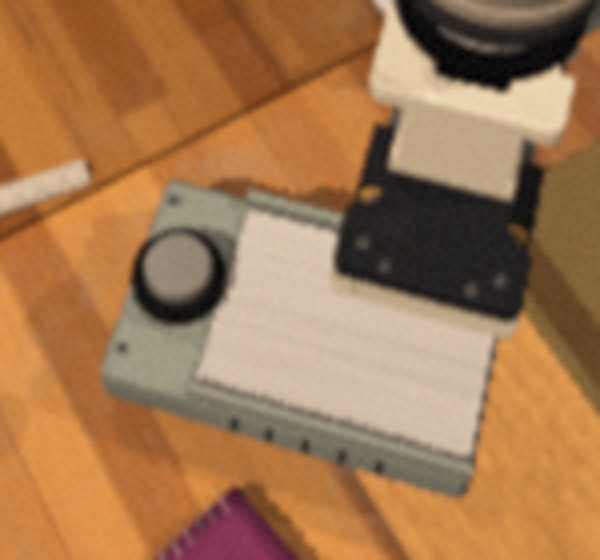

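Plate seen clearly (centre ≈ scene (345,342)); held weight is above its far half. Lower.

Call:
jog_arm --pt "0 0.004 0.02" --pt "0 0 0.03" --pt "0 0 0.03" --pt "0 0 0.03" --pt "0 0 0.02" --pt "0 0 0.01" --pt "0 0 0.01" --pt "0 0 0.007" --pt "0 0 0" --pt "0 0 0" --twist '[0,0,0,0,0,0,0,0,0,0]'

```text
time: 8.6
tool_pos: [467.7, -377.6, 64.7]
tcp_rot: [3.142, 0.001, 2.327]
contact_force: [0.3, 0.4, -5.5]
grip_width: 36.1
finger_force: 29.9
```

Call:
jog_arm --pt "0 0 0.003" --pt "0 0 0.002" --pt "0 0 0.0015" --pt "0 0 0" --twist '[0,0,0,0]'

```text
time: 9.1
tool_pos: [467.4, -377.4, 58.0]
tcp_rot: [3.142, 0.0, 2.327]
contact_force: [-0.8, 0.6, -1.4]
grip_width: 36.4
finger_force: 29.9
```

Call:
jog_arm --pt "0 0 0" --pt "0 0 0" --pt "0 0 0" --pt "0 0 -0.02" --pt "0 0 -0.04" --pt "0 0 -0.04" --pt "0 0 -0.04" --pt "0 0 -0.02" --pt "0 0 0" --twist '[0,0,0,0,0,0,0,0,0]' --jaw 0.06

```text
time: 10.22
tool_pos: [468.0, -378.0, 219.5]
tcp_rot: [3.141, 0.004, 2.327]
contact_force: [0.3, -0.7, -0.3]
grip_width: 60.0
finger_force: 0.0
```

```bash
python3 - <<'E'
from h import *
go(503,165.5,225,163)
E
```

```text
t 10.225 at [ 468.  -378.   219.5] yaw 133.3 F [ 0.3 -0.7 -0.3] grip 60.0 0.0
tool dp mm [371.3 398.4  -5.5] twist -29.7
```

Call:
jog_arm --pt "0.015 0.016 0" --pt "0.029 0.031 0" --pt "0.029 0.031 0" --pt "0.029 0.031 0" --pt "0.029 0.031 0" --pt "0.029 0.031 0" --pt "0.029 0.031 0" --pt "0.029 0.031 0" --pt "0.029 0.031 0" --pt "0.029 0.031 0" --twist '[0,0,0,0,0,0,0,0,0,0]' --jaw 0.07

```text
time: 11.48
tool_pos: [491.9, 27.2, 216.3]
tcp_rot: [-3.14, -0.002, 2.327]
contact_force: [-0.3, 0.7, -0.1]
grip_width: 69.6
finger_force: 0.0
```

Call:
jog_arm --pt "0.029 0.031 0" --pt "0.029 0.031 0" --pt "0.024 0.026 0" --pt "0.012 0.013 0" --pt "0 0 0" --pt "0 0 0" --pt "0 0 0" --twist '[0,0,0,0,-10,-10,-10]'

```text
time: 12.35
tool_pos: [501.2, 162.8, 216.8]
tcp_rot: [-3.141, -0.001, 2.856]
contact_force: [0.1, -0.0, -1.0]
grip_width: 70.1
finger_force: 0.0
```

```bash
python3 - <<'E'
from h import *
go(503,165.5,147,163.3)
a=bot.capture("scene")
for d in bot.find_in("scene","steel_weight_0_mid"): print(np.round(d["bbox"],1),round(d["confidence"],2),ray("scene",*d["bbox"][:2],164.5).round(0),ray("scene",*d["bbox"][:2],76).round(0))
cv2.imwrite("pics/a4.png",cv2.resize(a[80:200,210:330],(600,600),interpolation=2))
E
```

```text
t 12.35 at [501.2 162.8 216.8] yaw 163.6 F [ 0.1 -0.  -1. ] grip 70.1 0.0
tool dp mm [-0.9  3.  69.8] twist 0.3
```

View pics/a4.png

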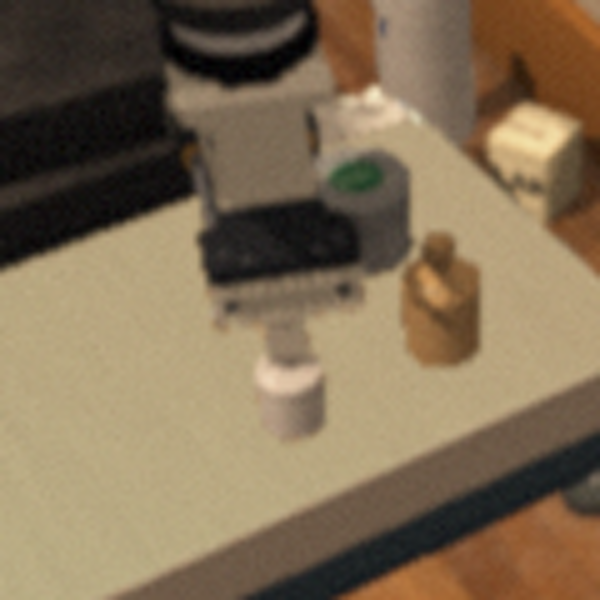

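Weight 2 (scene ≈(268,157)) hasn't moved and is directly beneath the fingers. Pick it.

Call:
jog_arm --pt "0 0.003 0.02" --pt "0 0 0.02" --pt "0 0 0.015" --pt "0 0 0.008" --pt "0 0 0.004" --pt "0 0 0.003" --pt "0 0 0" --twist '[0,0,0,0,0,0,0]'

```text
time: 13.32
tool_pos: [502.5, 166.4, 147.9]
tcp_rot: [3.141, 0.0, 2.851]
contact_force: [-0.6, -0.5, -0.9]
grip_width: 69.9
finger_force: 0.0
```

Call:
jog_arm --pt "0 0 0" --pt "0 0 0" --pt "0 0 0" --pt "0 0 0" --pt "0 0 0" --pt "0 0 0" --twist '[0,0,0,0,0,0]' --jaw 0.02

```text
time: 14.08
tool_pos: [503.0, 166.9, 148.3]
tcp_rot: [3.14, 0.002, 2.851]
contact_force: [1.9, 4.3, 4.3]
grip_width: 36.4
finger_force: 30.0
```

Call:
jog_arm --pt "0 0 -0.005" --pt "0 0 -0.01" --pt "0 0 -0.02" --pt "0 0 -0.02" --pt "0 0 -0.02" --pt "0 0 0" --twist '[0,0,0,0,0,0]'

```text
time: 14.82
tool_pos: [502.8, 166.2, 224.0]
tcp_rot: [3.141, 0.002, 2.851]
contact_force: [-0.6, 0.1, -5.1]
grip_width: 36.2
finger_force: 30.0
```

```bash
python3 - <<'E'
from h import *
# plate x=-18
go(442-.688*18,-350+.725*18,220,133.3)
bot.capture("scene")
for d in bot.find_in("scene","steel_weight_0_mid"): print(np.round(d["bbox"],1),round(d["confidence"],2),ray("scene",*d["bbox"][:2],76).round(0))
E
```

```text
t 14.825 at [502.8 166.2 224. ] yaw 163.3 F [-0.6  0.1 -5.1] grip 36.2 30.0
tool dp mm [ -74.2 -503.     4. ] twist 30.0
[367.9 343.2  19.   27.5] 0.57 [ 467. -384.   76.]
```

Call:
jog_arm --pt "-0.003 -0.02 0" --pt "-0.006 -0.04 0" --pt "-0.006 -0.04 0" --pt "-0.006 -0.04 0" --pt "-0.006 -0.04 0" --pt "-0.006 -0.04 0" --pt "-0.006 -0.04 0" --pt "-0.006 -0.04 0" --pt "-0.006 -0.04 0" --pt "-0.006 -0.04 0" --twist '[0,0,0,0,0,0,0,0,0,0]'

```text
time: 16.18
tool_pos: [446.4, -215.8, 221.9]
tcp_rot: [3.141, -0.002, 2.85]
contact_force: [0.9, -0.4, -4.3]
grip_width: 35.8
finger_force: 30.0
```

Call:
jog_arm --pt "-0.006 -0.04 0" --pt "-0.006 -0.04 0" --pt "-0.005 -0.03 0" --pt "-0.002 -0.013 0" --pt "0 0 0" --pt "0 0 0" --pt "0 0 0" --twist '[0,0,0,0,10,10,10]'

```text
time: 17.05
tool_pos: [430.2, -336.7, 222.1]
tcp_rot: [3.142, -0.002, 2.322]
contact_force: [0.7, 0.8, -4.2]
grip_width: 36.0
finger_force: 30.0
```

```bash
python3 - <<'E'
from h import *
go(442-.688*18,-350+.725*18,65.5,133.3)
a=bot.capture("scene")
for d in bot.find_in("scene","steel_weight_0_mid"): print(np.round(d["bbox"],1),round(d["confidence"],2),ray("scene",*d["bbox"][:2],76).round(0))
cv2.imwrite("pics/a5.png",cv2.resize(a[260:400,260:410],(600,560),interpolation=2))
E
```

```text
t 17.05 at [ 430.2 -336.7  222.1] yaw 133.0 F [ 0.7  0.8 -4.2] grip 36.0 30.0
tool dp mm [  0.2  -0.6 156.6] twist -0.3
[369.2 342.9  19.4  25.7] 0.88 [ 470. -385.   76.]
```

View pics/a5.png

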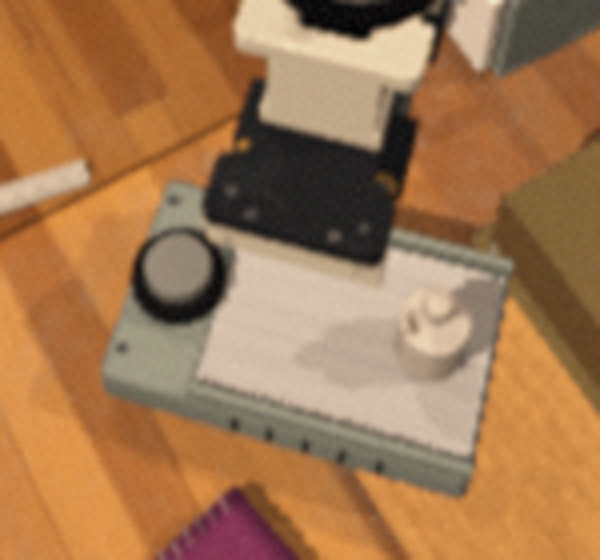

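Weight 1 stands on the plate (crop (435,335)), inside the lips; the second hangs over the near half. Lower it.

Call:
jog_arm --pt "0 0 0.02" --pt "0 0 0.03" --pt "0 0 0.03" --pt "0 0 0.03" --pt "0 0 0.02" --pt "0 0 0.01" --pt "0 0 0.01" --pt "0 0 0.006" --pt "0 0 0" --pt "0 0 0" --twist '[0,0,0,0,0,0,0,0,0,0]'

```text
time: 18.4
tool_pos: [431.2, -337.6, 67.2]
tcp_rot: [3.142, 0.001, 2.327]
contact_force: [0.9, 0.2, -4.5]
grip_width: 36.2
finger_force: 30.0
```

Call:
jog_arm --pt "0 0 0.003" --pt "0 0 0.002" --pt "0 0 0.001" --pt "0 0 0" --twist '[0,0,0,0]'

```text
time: 18.9
tool_pos: [430.9, -337.2, 60.6]
tcp_rot: [3.142, -0.0, 2.327]
contact_force: [0.1, 0.4, -4.2]
grip_width: 36.2
finger_force: 30.0
```

Call:
jog_arm --pt "0 0 0.001" --pt "0 0 0.0007" --pt "0 0 0" --twist '[0,0,0]'

```text
time: 19.27
tool_pos: [431.2, -337.5, 59.7]
tcp_rot: [3.142, 0.001, 2.327]
contact_force: [-1.7, 1.7, 4.8]
grip_width: 36.0
finger_force: 30.0
```

Call:
jog_arm --pt "0 0 0" --pt "0 0 0" --pt "0 0 0" --pt "0 0 -0.02" --pt "0 0 -0.04" --pt "0 0 -0.04" --pt "0 0 -0.02" --pt "0 0 0" --pt "0 0 0" --twist '[0,0,0,0,0,0,0,0,0]' --jaw 0.06

```text
time: 20.4
tool_pos: [430.5, -336.9, 177.8]
tcp_rot: [3.142, -0.002, 2.327]
contact_force: [-0.5, -0.1, -0.1]
grip_width: 60.0
finger_force: 0.0
```

```bash
python3 - <<'E'
from h import *
go(371.5,-277.5,80,133.3)
E
```

```text
t 20.4 at [ 430.5 -336.9  177.8] yaw 133.3 F [-0.5 -0.1 -0.1] grip 60.0 0.0
tool dp mm [83.7 -2.2 97.8] twist 0.0
```

Call:
jog_arm --pt "0.02 0 0" --pt "0.03 0 0" --pt "0.02 -0.002 0" --pt "0.014 0 0.01" --pt "0 0 0.03" --pt "0 0 0.03" --pt "0 0 0.02" --pt "0 0 0.005" --pt "0 0 0" --pt "0 0 0" --twist '[0,0,0,0,0,0,0,0,0,0]' --jaw 0

```text
time: 21.65
tool_pos: [372.1, -277.9, 84.5]
tcp_rot: [3.142, 0.001, 2.327]
contact_force: [1.0, 0.8, -0.7]
grip_width: 0.3
finger_force: 0.0
```

```bash
python3 - <<'E'
from h import *
go(371.5,-277.5,65,133.3)
a=bot.capture("scene")
for d in bot.find_in("scene","steel_weight_0_mid"): print(np.round(d["bbox"],1),round(d["confidence"],2),ray("scene",*d["bbox"][:2],76).round(0))
cv2.imwrite("pics/a6.png",cv2.resize(a[260:400,260:410],(600,560),interpolation=2))
E
```

```text
t 21.65 at [ 372.1 -277.9   84.5] yaw 133.3 F [ 1.   0.8 -0.7] grip 0.3 0.0
tool dp mm [ 0.7 -0.2 19.5] twist 0.0
[368.9 343.   15.5  26.6] 0.92 [ 469. -384.   76.]
```

View pics/a6.png

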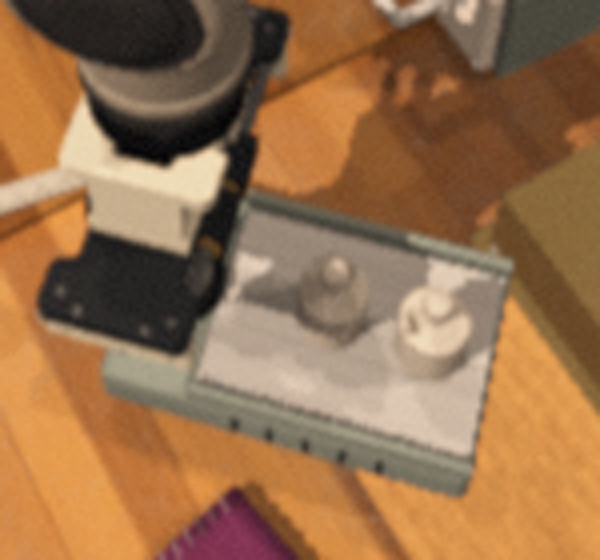

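Both weights stand on the plate (crop (335,300) and (435,335)); the gripper hides the button. Press.

Call:
jog_arm --pt "0 0 0.01" --pt "0 0 0.008" --pt "0 0 0.004" --pt "0 0 0.003" --pt "0 0 0.002" --pt "0 0 0" --twist '[0,0,0,0,0,0]'

```text
time: 22.5
tool_pos: [371.8, -277.5, 58.1]
tcp_rot: [-3.142, 0.0, 2.327]
contact_force: [-3.5, 3.0, 15.9]
grip_width: 0.2
finger_force: 7.9
```

Call:
jog_arm --pt "0 0 0" --pt "0 0 0" --pt "0 0 0" --pt "0 0 0" --pt "0 0 0" --pt "0 0 0" --pt "0 0 0" --pt "0 0 0" --pt "0 0 0" --pt "0 0 0" --twist '[0,0,0,0,0,0,0,0,0,0]'

```text
time: 23.75
tool_pos: [371.8, -277.5, 58.1]
tcp_rot: [-3.142, 0.0, 2.327]
contact_force: [-3.7, 3.0, 15.8]
grip_width: 0.3
finger_force: 7.8
```

Call:
jog_arm --pt "0 0 0" --pt "0 0 0" --pt "0 0 0" --pt "0 0 0" --pt "0 0 0" --pt "0 0 0" --pt "0 0 0" --pt "0 0 0" --pt "0 0 0" --pt "0 0 0" --twist '[0,0,0,0,0,0,0,0,0,0]'

```text
time: 25.0
tool_pos: [371.8, -277.5, 58.1]
tcp_rot: [-3.142, 0.0, 2.327]
contact_force: [-3.9, 3.2, 16.0]
grip_width: 0.7
finger_force: 7.8
```

Call:
jog_arm --pt "0 0 0" --pt "0 0 0" --pt "0 0 0" --pt "0 0 0" --pt "0 0 0" --pt "0 0 0" --pt "0 0 0" --pt "0 0 0" --pt "0 0 0" --pt "0 0 0" --twist '[0,0,0,0,0,0,0,0,0,0]'

```text
time: 26.25
tool_pos: [371.8, -277.5, 58.1]
tcp_rot: [-3.142, 0.0, 2.327]
contact_force: [-4.3, 3.3, 15.7]
grip_width: 0.3
finger_force: 7.8
```

```bash
python3 - <<'E'
from h import *
a=bot.capture("scene")
cv2.imwrite("pics/a7.png",cv2.resize(a[190:400,230:420],(543,600),interpolation=2))
E
```

```text
(no output)
```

View pics/a7.png

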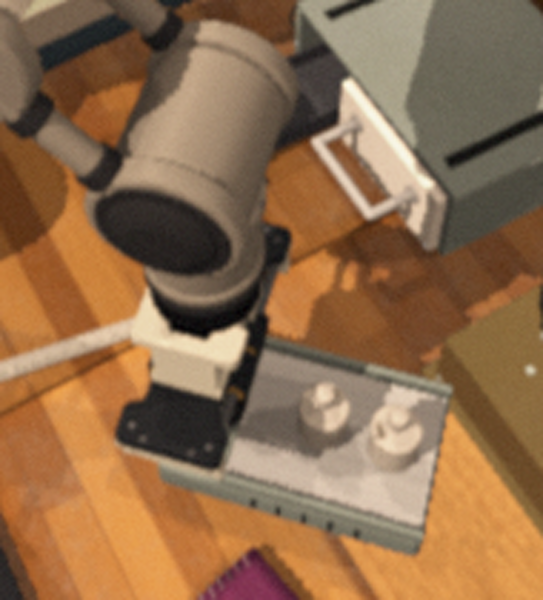

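Both weights still stand on the plate with the button held. Release, and go to the left drawer's handle.

Call:
jog_arm --pt "0 0 -0.01" --pt "0 0 -0.03" --pt "0 0 -0.03" --pt "0 0 -0.025" --pt "0.02 0.03 0" --pt "0.02 0.03 0" --pt "0.02 0.03 0" --pt "0.02 0.03 0" --pt "0.02 0.03 0" --pt "0.02 0.03 0" --twist '[0,0,0,0,0,0,0,0,0,0]'

```text
time: 27.55
tool_pos: [420.5, -65.6, 152.0]
tcp_rot: [3.141, 0.0, 2.327]
contact_force: [0.5, 0.3, -0.5]
grip_width: 0.2
finger_force: 0.0
```

Call:
jog_arm --pt "0.02 0.03 0" --pt "0 0 0" --pt "0 0 0" --pt "0 0 0" --pt "0 0 0" --pt "0 0 0" --twist '[0,-10,-10,-10,-10,-4.7]'

```text
time: 28.3
tool_pos: [428.4, -31.6, 151.9]
tcp_rot: [3.141, -0.0, 3.111]
contact_force: [0.2, 0.5, 0.3]
grip_width: 0.4
finger_force: 0.0
```

```bash
python3 - <<'E'
from h import *
go(445,-29,48,178)
a=bot.capture("scene");b=bot.capture("top")
for n in("top","scene"):
  for d in bot.find_in(n,"drawer_left_handle"): print(n,np.round(d["bbox"],1),round(d["confidence"],2))
  for d in bot.find_in(n,"steel_weight_0_mid"): print(n,np.round(d["bbox"],1),round(d["confidence"],2),ray(n,*d["bbox"][:2],76).round(0))
  print(proj(n,(474,-29,60)))
E
```

```text
t 28.3 at [428.4 -31.6 151.9] yaw 178.3 F [0.2 0.5 0.3] grip 0.4 0.0
tool dp mm [-16.5   3.1 103.9] twist 0.3
top [315.5 198.9  29.6  40.5] 0.81
top [448.8 242.   17.8  14.8] 0.59 [ 470. -373.   76.]
[313.50973151 237.87086241]
scene [320.3 224.4  63.6  46. ] 0.59
scene [368.3 344.   20.2  27.2] 0.88 [ 467. -386.   76.]
scene [334.5 346.4 101.3  77.4] 0.52 [ 402. -354.   76.]
[292.8112664  232.27603665]
```

Call:
jog_arm --pt "0 0.003 0.02" --pt "0 0 0.04" --pt "0 0 0.03" --pt "0 0 0.012" --pt "-0.02 0 0" --pt "-0.02 0 0" --pt "-0.02 0 0" --pt "-0.02 0 0" --pt "0 0 0" --twist '[0,0,0,0,0,0,0,0,0]'

```text
time: 29.72
tool_pos: [509.9, -31.5, 50.5]
tcp_rot: [-3.141, 0.002, 3.107]
contact_force: [-0.2, 0.0, -0.1]
grip_width: 0.3
finger_force: 0.0
```

Call:
jog_arm --pt "-0.015 0 0" --pt "-0.015 0 0" --pt "-0.01 0 0" --pt "0 0 0" --twist '[0,0,0,0]'

```text
time: 30.22
tool_pos: [548.9, -32.9, 50.3]
tcp_rot: [-3.141, 0.001, 3.107]
contact_force: [-0.6, 0.4, -0.5]
grip_width: 0.5
finger_force: 0.0
```

Call:
jog_arm --pt "-0.003 0 0" --pt "-0.003 0 0" --pt "-0.002 0 0" --pt "-0.002 0 0" --pt "0 0 0" --twist '[0,0,0,0,0]'

```text
time: 30.85
tool_pos: [557.0, -33.0, 49.9]
tcp_rot: [3.141, -0.004, 3.108]
contact_force: [-6.2, 0.0, 5.1]
grip_width: 0.6
finger_force: 3.4
```

```bash
python3 - <<'E'
from h import *
go(445,-29)
a=bot.capture("scene")
cv2.imwrite("pics/a8.png",cv2.resize(a[170:300,260:400],(646,600),interpolation=2))
E
```

```text
t 30.85 at [557.  -33.   49.9] yaw 178.1 F [-6.2  0.   5.1] grip 0.6 3.4
tool dp mm [112.    0.2  -0. ] twist None
```

View pics/a8.png

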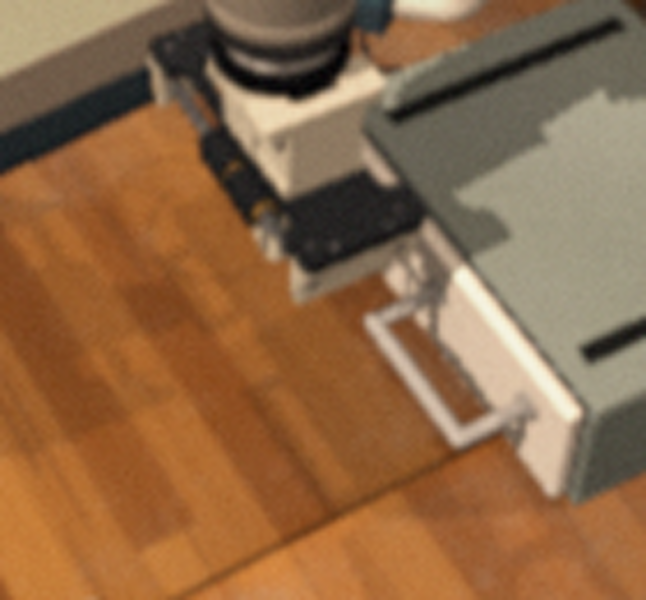

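The left drawer appears home (force rising against the stop). A little more push to be sure, then back off, rise, and move to the right handle.

Call:
jog_arm --pt "-0.002 0 0" --pt "-0.001 0 0" --pt "0 0 0" --twist '[0,0,0]'

```text
time: 31.28
tool_pos: [557.1, -33.0, 49.9]
tcp_rot: [3.141, -0.01, 3.108]
contact_force: [-16.4, -1.4, 13.2]
grip_width: 0.5
finger_force: 8.3
```

Call:
jog_arm --pt "0.01 0 0" --pt "0.03 0 0" --pt "0.01 0 -0.03" --pt "0 0 -0.04" --pt "0 0 -0.03" --pt "0 0 0" --twist '[0,0,0,0,0,0]'

```text
time: 32.02
tool_pos: [513.3, -31.8, 152.4]
tcp_rot: [-3.141, 0.006, 3.107]
contact_force: [-0.5, 0.7, -0.6]
grip_width: 0.4
finger_force: 0.0
```

```bash
python3 - <<'E'
from h import *
a=bot.capture("top");b=bot.capture("scene")
print(proj("top",(567,-160,60)))
for d in bot.find_in("top","drawer_left_handle"): print(np.round(d["bbox"],1),round(d["confidence"],2))
for d in bot.find_in("top","drawer_right_handle"): print(np.round(d["bbox"],1),round(d["confidence"],2))
go(590,-160,150,178)
a=cv2.resize(a[100:230,270:430],(640,520),interpolation=2); cv2.imwrite("pics/a9.png",a)
E
```

```text
[364.35103967 203.65749612]
[378.9 192.1  36.   25.1] 0.83
t 32.225 at [510.9 -31.3 148.8] yaw 178.0 F [0.2 0.3 0.1] grip 0.3 0.0
tool dp mm [ -83.4 -125.9   -1.2] twist 0.0
```

View pics/a9.png

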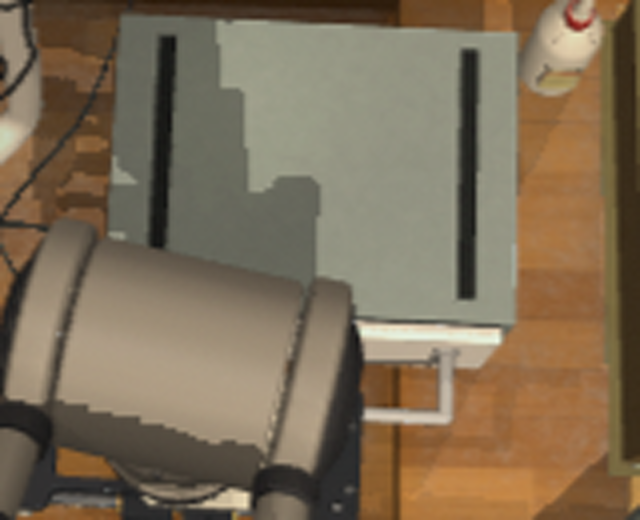

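Right handle bar seen at top-image ≈(365,203), matching the estimate. Hook behind it.

Call:
jog_arm --pt "-0.01 -0.016 0" --pt "-0.02 -0.03 0" --pt "-0.02 -0.03 0" --pt "-0.02 -0.03 0" --pt "-0.014 -0.02 0" --pt "0 0 0.02" --pt "0 0 0.03" --pt "0 0 0.02" --pt "0 0 0.015" --pt "0 0 0" --twist '[0,0,0,0,0,0,0,0,0,0]'

```text
time: 33.48
tool_pos: [590.6, -160.6, 63.5]
tcp_rot: [3.141, -0.002, 3.107]
contact_force: [0.6, -0.1, 1.5]
grip_width: 0.8
finger_force: 0.0
```

Call:
jog_arm --pt "0 0 0.01" --pt "0 0 0.004" --pt "0 0 0" --twist '[0,0,0]'

```text
time: 33.85
tool_pos: [591.2, -160.2, 51.0]
tcp_rot: [3.141, -0.0, 3.107]
contact_force: [-1.0, 0.5, -0.4]
grip_width: 0.8
finger_force: 0.0
```

Clear descent behind the bar. Pull.

Call:
jog_arm --pt "0.008 0 0" --pt "0.008 0 0" --pt "0.015 0 0" --pt "0.02 0 0" --pt "0.02 0 0" --pt "0.02 0 0" --pt "0.02 0 0" --pt "0.02 0 0" --pt "0 0 0" --twist '[0,0,0,0,0,0,0,0,0]'

```text
time: 34.98
tool_pos: [458.8, -155.5, 51.3]
tcp_rot: [3.141, -0.001, 3.106]
contact_force: [-0.0, -0.8, -0.3]
grip_width: 0.6
finger_force: 0.0
```

Call:
jog_arm --pt "0.005 0 0" --pt "0.005 0 0" --pt "0.003 0 0" --pt "0 0 0" --twist '[0,0,0,0]'

```text
time: 35.48
tool_pos: [447.2, -155.3, 51.0]
tcp_rot: [3.141, -0.0, 3.107]
contact_force: [0.5, 0.3, 0.2]
grip_width: 0.7
finger_force: 0.2
```

Call:
jog_arm --pt "-0.008 0 0" --pt "-0.008 0 0" --pt "0 0 -0.03" --pt "0 0 -0.04" --pt "0 0 -0.04" --pt "0 0 -0.03" --pt "0 0 0" --twist '[0,0,0,0,0,0,0]'

```text
time: 36.35
tool_pos: [464.8, -156.4, 193.2]
tcp_rot: [-3.14, 0.005, 3.108]
contact_force: [-0.2, 0.7, -0.9]
grip_width: 0.4
finger_force: 0.0
```

```bash
python3 - <<'E'
from h import *
a=bot.capture("top");b=bot.capture("scene")
go(431,-337.5,180,133.3)
for n in("top","scene"):
  for d in bot.find_in(n,"steel_weight_0_mid"): print(n,np.round(d["bbox"],1),round(d["confidence"],2),ray(n,*d["bbox"][:2],76).round(0))
  for q in((431,-337.5,76),(467.5,-377.5,76),(560,-156,12)): print(proj(n,q))
c=np.zeros((600,800,3),np.uint8)
c[:,:440]=cv2.resize(b[200:400,270:416],(440,600),interpolation=2); c[:480,440:]=cv2.resize(a[140:300,350:470],(360,480),interpolation=2)
cv2.imwrite("pics/b1.png",c)
E
```

```text
t 36.45 at [ 463.2 -155.7  190.5] yaw 178.0 F [-0.2 -0.   0.1] grip 0.4 0.0
tool dp mm [  26.  -182.8   10.5] twist 44.7
top [451.4 241.2  17.9  13. ] 0.55 [ 473. -380.   76.]
[435.21359617 257.25452268]
[450.49389687 243.15338762]
[360.74228824 209.2599747 ]
scene [366.3 343.9  19.4  23.1] 0.56 [ 463. -383.   76.]
[341.78544999 333.37627602]
[366.41987999 340.61288621]
[345.17790304 263.3172911 ]
```

View pics/b1.png

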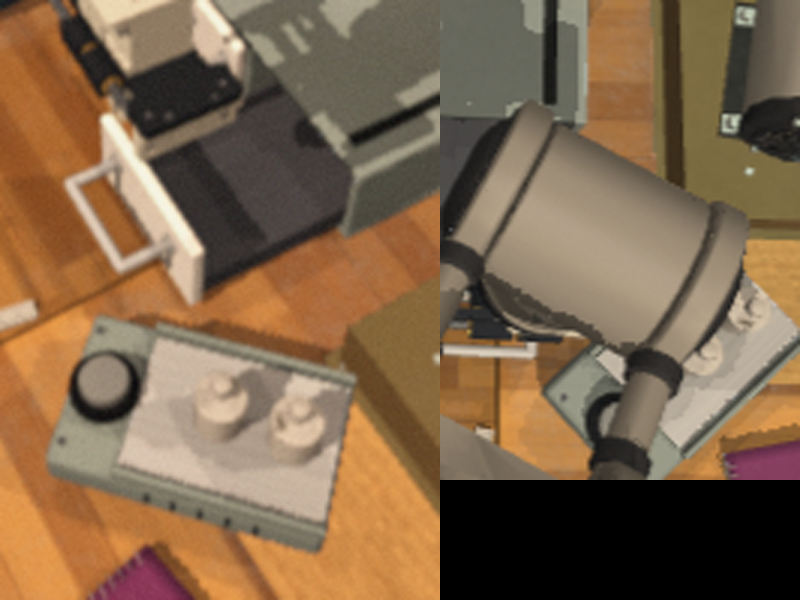

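Right drawer is wide open, button up, both weights still standing on the plate (scene ≈(343,335), (369,341)). Fetch weight 2.

Call:
jog_arm --pt "0.004 -0.028 0" --pt "0.006 -0.04 0" --pt "0.006 -0.04 0" --pt "0.006 -0.045 0" --pt "0.004 -0.03 0" --pt "0 0 0" --pt "0 0 0" --pt "0 0 0" --pt "0 0 0" --twist '[0,0,0,5,10,10,10,10,0]' --jaw 0.06

```text
time: 37.67
tool_pos: [428.1, -337.0, 189.7]
tcp_rot: [3.142, -0.002, 2.323]
contact_force: [0.2, -0.9, 0.0]
grip_width: 59.9
finger_force: 0.0
```

```bash
python3 - <<'E'
from h import *
go(431,-337.5,61,133.3)
E
```

```text
t 37.675 at [ 428.1 -337.   189.7] yaw 133.1 F [ 0.2 -0.9  0. ] grip 59.9 0.0
tool dp mm [ -2.3   1.8 128.7] twist -0.2
```

Call:
jog_arm --pt "-0.002 0.002 0.02" --pt "0 0 0.03" --pt "0 0 0.03" --pt "0 0 0.02" --pt "0 0 0.015" --pt "0 0 0.01" --pt "0 0 0.003" --pt "0 0 0" --twist '[0,0,0,0,0,0,0,0]'

```text
time: 38.67
tool_pos: [431.4, -337.6, 63.3]
tcp_rot: [3.141, 0.001, 2.322]
contact_force: [0.1, -0.7, 0.5]
grip_width: 59.4
finger_force: 0.0
```

Call:
jog_arm --pt "0 0 0" --pt "0 0 0" --pt "0 0 0" --pt "0 0 0" --pt "0 0 0" --twist '[0,0,0,0,0]' --jaw 0.02

```text
time: 39.3
tool_pos: [431.5, -337.5, 63.3]
tcp_rot: [3.141, 0.001, 2.322]
contact_force: [-0.2, 1.3, 4.0]
grip_width: 36.1
finger_force: 30.0
```

Call:
jog_arm --pt "0 0 -0.005" --pt "0 0 -0.015" --pt "0 0 -0.03" --pt "0 0 -0.03" --pt "0 0 -0.03" --pt "0 0 -0.02" --pt "0 0 0" --twist '[0,0,0,0,0,0,0]'

```text
time: 40.17
tool_pos: [431.7, -338.0, 194.9]
tcp_rot: [3.142, 0.004, 2.322]
contact_force: [0.2, -0.5, -4.7]
grip_width: 36.4
finger_force: 30.0
```

```bash
python3 - <<'E'
from h import *
go(572,-156,190,178)
E
```

```text
t 40.175 at [ 431.7 -338.   194.9] yaw 133.0 F [ 0.2 -0.5 -4.7] grip 36.4 30.0
tool dp mm [ 37.3 226.8   4.9] twist -45.0
```

Call:
jog_arm --pt "0.003 0.017 0" --pt "0.005 0.035 0" --pt "0.006 0.035 0" --pt "0.006 0.035 0" --pt "0.006 0.035 0" --pt "0.006 0.035 0" --pt "0.005 0.035 0" --twist '[0,0,0,0,0,0,0]'

```text
time: 41.05
tool_pos: [572.1, -153.1, 191.5]
tcp_rot: [-3.141, -0.003, 2.322]
contact_force: [0.3, 0.4, -4.4]
grip_width: 36.2
finger_force: 30.0
```

Call:
jog_arm --pt "0 0 0" --pt "0 0 0" --pt "0 0 0" --pt "0 0 0" --pt "0 0 0" --pt "0 0 0" --twist '[-9,-9,-9,-9,-9,0]'

```text
time: 41.8
tool_pos: [571.5, -154.4, 191.7]
tcp_rot: [3.14, -0.002, 3.106]
contact_force: [-0.2, -0.1, -4.5]
grip_width: 36.0
finger_force: 30.0
```

```bash
python3 - <<'E'
from h import *
go(572,-156,32,178)
a=bot.capture("scene")
cv2.imwrite("pics/b2.png",cv2.resize(a[190:300,280:400],(600,550),interpolation=2))
E
```

```text
t 41.8 at [ 571.5 -154.4  191.7] yaw 178.0 F [-0.2 -0.1 -4.5] grip 36.0 30.0
tool dp mm [ -0.5  -1.6 159.7] twist -0.0
```

View pics/b2.png

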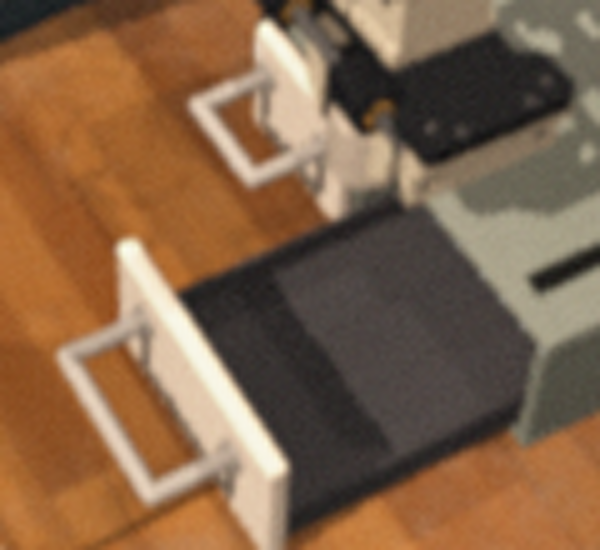

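Left drawer shut, right tray empty and open under the weight. Lower.

Call:
jog_arm --pt "0.002 -0.002 0.03" --pt "0 0 0.03" --pt "0 0 0.03" --pt "0 0 0.025" --pt "0 0 0.02" --pt "0 0 0.01" --pt "0 0 0.008" --pt "0 0 0.003" --pt "0 0 0" --twist '[0,0,0,0,0,0,0,0,0]'

```text
time: 42.98
tool_pos: [570.1, -157.4, 37.3]
tcp_rot: [-3.141, 0.001, 3.107]
contact_force: [-0.1, 0.1, -4.9]
grip_width: 36.2
finger_force: 30.0
```

Call:
jog_arm --pt "0 0 0.002" --pt "0 0 0.001" --pt "0 0 0" --twist '[0,0,0]'

```text
time: 43.35
tool_pos: [569.8, -157.4, 34.1]
tcp_rot: [3.142, 0.0, 3.107]
contact_force: [-0.2, -0.0, -4.0]
grip_width: 36.2
finger_force: 30.0
```

Call:
jog_arm --pt "0 0 0.002" --pt "0 0 0.0015" --pt "0 0 0.001" --pt "0 0 0" --twist '[0,0,0,0]'

```text
time: 43.85
tool_pos: [569.9, -157.4, 29.5]
tcp_rot: [3.142, 0.0, 3.107]
contact_force: [0.5, 0.3, -4.3]
grip_width: 36.2
finger_force: 30.0
```

Call:
jog_arm --pt "0 0 0.0008" --pt "0 0 0" --twist '[0,0]'

```text
time: 44.1
tool_pos: [570.1, -157.4, 29.3]
tcp_rot: [-3.141, 0.001, 3.107]
contact_force: [-0.7, 1.3, 1.7]
grip_width: 36.3
finger_force: 30.0
```

Contact with the floor; release and go back for weight 1.

Call:
jog_arm --pt "0 0 0" --pt "0 0 0" --pt "0 0 0" --pt "0 0 -0.02" --pt "0 0 -0.04" --pt "0 0 -0.04" --pt "0 0 -0.04" --pt "0 0 -0.02" --pt "0 0 0" --twist '[0,0,0,0,0,0,0,0,0]' --jaw 0.056

```text
time: 45.22
tool_pos: [570.6, -157.8, 190.3]
tcp_rot: [-3.14, 0.004, 3.107]
contact_force: [-1.2, -0.1, 0.3]
grip_width: 56.1
finger_force: 0.0
```

```bash
python3 - <<'E'
from h import *
bot.capture("scene")
for d in bot.find_in("scene","steel_weight_0_mid"): print(np.round(d["bbox"],1),round(d["confidence"],2),ray("scene",*d["bbox"][:2],76).round(0),ray("scene",*d["bbox"][:2],42).round(0))
go(467.5,-377.5,190,133.3)
E
```

```text
[367.6 342.3  15.1  25.4] 0.75 [ 468. -382.   76.] [ 478. -371.   42.]
[336.6 266.6  95.1  74.2] 0.48 [ 511. -188.   76.] [ 524. -169.   42.]
t 45.325 at [ 569.4 -157.2  187.7] yaw 178.0 F [ 0.1 -0.4  0.5] grip 56.3 0.0
tool dp mm [  94.3 -223.6   -2.3] twist 44.7
```

Call:
jog_arm --pt "0.01 -0.023 0" --pt "0.017 -0.04 0" --pt "0.017 -0.04 0" --pt "0.017 -0.04 0" --pt "0.017 -0.04 0" --pt "0.016 -0.04 0" --twist '[0,0,0,0,0,0]' --jaw 0.06

```text
time: 46.08
tool_pos: [467.0, -377.8, 186.7]
tcp_rot: [3.139, -0.002, 3.107]
contact_force: [-0.0, -0.6, 0.6]
grip_width: 60.0
finger_force: 0.0
```

Call:
jog_arm --pt "0 0 0" --pt "0 0 0" --pt "0 0 0" --pt "0 0 0" --pt "0 0 0" --pt "0 0 0" --twist '[9,9,9,9,8.7,0]'

```text
time: 46.82
tool_pos: [467.8, -376.6, 187.0]
tcp_rot: [3.142, -0.003, 2.328]
contact_force: [-0.2, 0.2, -0.8]
grip_width: 60.1
finger_force: 0.0
```

```bash
python3 - <<'E'
from h import *
a=bot.capture("scene")
for d in bot.find_in("scene","steel_weight_0_mid"): print(np.round(d["bbox"],1),round(d["confidence"],2),ray("scene",*d["bbox"][:2],76).round(0),ray("scene",*d["bbox"][:2],42).round(0))
go(467.5,-377.5,62.5,133.3)
cv2.imwrite("pics/b3.png",cv2.resize(a[220:400,270:410],(466,600),interpolation=2))
E
```

```text
[366.7 350.6  15.4   8.5] 0.47 [ 456. -396.   76.] [ 466. -386.   42.]
t 46.925 at [ 468.  -376.8  187.5] yaw 133.5 F [-0.5  0.  -0.2] grip 60.3 0.0
tool dp mm [ -0.2  -0.8 125. ] twist 0.2
```

View pics/b3.png

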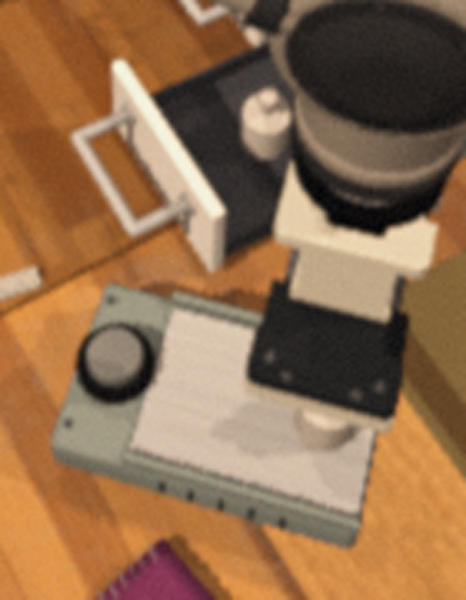

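Weight 2 stands in the tray (crop (265,125)); weight 1 is under the gripper.

Call:
jog_arm --pt "0 0 0.02" --pt "0 0 0.03" --pt "0 0 0.03" --pt "0 0 0.02" --pt "0 0 0.015" --pt "0 0 0.006" --pt "0 0 0.003" --pt "0 0 0" --twist '[0,0,0,0,0,0,0,0]'

```text
time: 47.92
tool_pos: [468.5, -377.2, 65.1]
tcp_rot: [3.141, 0.001, 2.328]
contact_force: [0.3, -0.5, 0.0]
grip_width: 60.3
finger_force: 0.0
```

Call:
jog_arm --pt "0 0 0" --pt "0 0 0" --pt "0 0 0" --pt "0 0 0" --pt "0 0 0" --twist '[0,0,0,0,0]' --jaw 0.02

```text
time: 48.55
tool_pos: [468.2, -377.4, 65.1]
tcp_rot: [-3.141, 0.001, 2.327]
contact_force: [-2.2, -2.2, 4.6]
grip_width: 36.3
finger_force: 30.0
```

Call:
jog_arm --pt "0 0 -0.005" --pt "0 0 -0.015" --pt "0 0 -0.03" --pt "0 0 -0.03" --pt "0 0 -0.03" --pt "0 0 -0.02" --pt "0 0 0" --twist '[0,0,0,0,0,0,0]'

```text
time: 49.42
tool_pos: [469.0, -377.4, 196.7]
tcp_rot: [3.141, 0.004, 2.327]
contact_force: [-0.2, 0.2, -6.0]
grip_width: 36.2
finger_force: 30.0
```

```bash
python3 - <<'E'
from h import *
go(526,-156,190,178)
a=bot.capture("scene")
print(proj("scene",(570,-157,42)))
for d in bot.find_in("scene","steel_weight_0_mid"): print(np.round(d["bbox"],1),round(d["confidence"],2),ray("scene",*d["bbox"][:2],42).round(0))
E
```

```text
t 49.425 at [ 469.  -377.4  196.7] yaw 133.4 F [-0.2  0.2 -6. ] grip 36.2 30.0
tool dp mm [121.8 193.4   6.7] twist -44.6
[349.17775319 255.45456232]
[334.2 213.6  31.9  38.2] 0.4 [612. -16.  42.]
```

Call:
jog_arm --pt "0.009 0.015 0" --pt "0.019 0.03 0" --pt "0.019 0.03 0" --pt "0.019 0.03 0" --pt "0.019 0.03 0" --pt "0.019 0.03 0" --pt "0.018 0.028 0" --twist '[0,0,0,0,0,0,0]'

```text
time: 50.4
tool_pos: [524.6, -153.2, 193.8]
tcp_rot: [-3.141, -0.002, 2.328]
contact_force: [0.5, -0.1, -5.0]
grip_width: 36.2
finger_force: 30.0
```

Call:
jog_arm --pt "0 0 0" --pt "0 0 0" --pt "0 0 0" --pt "0 0 0" --pt "0 0 0" --pt "0 0 0" --twist '[-9,-9,-9,-9,-9,0]'

```text
time: 51.15
tool_pos: [524.4, -154.7, 193.9]
tcp_rot: [3.14, -0.002, 3.112]
contact_force: [0.3, 0.7, -6.4]
grip_width: 36.0
finger_force: 30.0
```

```bash
python3 - <<'E'
from h import *
a=bot.capture("scene")
go(526,-156,38,178)
for d in bot.find_in("scene","steel_weight_0_mid"): print(np.round(d["bbox"],1),round(d["confidence"],2),ray("scene",*d["bbox"][:2],42).round(0))
cv2.imwrite("pics/b4.png",cv2.resize(a[190:300,280:400],(600,550),interpolation=2))
E
```

```text
t 51.2 at [ 524.5 -154.9  194. ] yaw 178.2 F [ 0.9  0.  -5.4] grip 36.0 30.0
tool dp mm [ -1.5  -1.1 156. ] twist 0.2
[322.9 216.    8.9  16.6] 0.74 [580.  -8.  42.]
[352.2 258.   11.7  22. ] 0.65 [ 572. -168.   42.]
[332.1 228.2   6.9  15.7] 0.59 [579. -58.  42.]
```

View pics/b4.png

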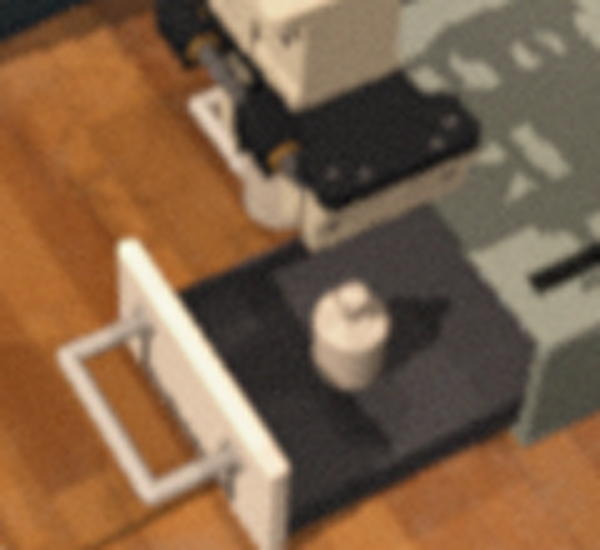

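Weight 2 stands in the tray at crop (350,335); the spot in front is free. Lower weight 1.

Call:
jog_arm --pt "0 -0.001 0.03" --pt "0 0 0.03" --pt "0 0 0.03" --pt "0 0 0.025" --pt "0 0 0.02" --pt "0 0 0.01" --pt "0 0 0.008" --pt "0 0 0.003" --pt "0 0 0" --twist '[0,0,0,0,0,0,0,0,0]'

```text
time: 52.38
tool_pos: [525.1, -156.9, 39.0]
tcp_rot: [-3.141, 0.001, 3.112]
contact_force: [0.2, -0.2, -5.8]
grip_width: 36.2
finger_force: 30.0
```

Call:
jog_arm --pt "0 0 0.003" --pt "0 0 0.002" --pt "0 0 0" --twist '[0,0,0]'

```text
time: 52.75
tool_pos: [524.8, -156.8, 33.6]
tcp_rot: [3.141, -0.0, 3.113]
contact_force: [-0.5, -0.1, -6.2]
grip_width: 36.0
finger_force: 30.0
```

Call:
jog_arm --pt "0 0 0.0015" --pt "0 0 0.0008" --pt "0 0 0" --twist '[0,0,0]'

```text
time: 53.12
tool_pos: [524.8, -156.8, 31.3]
tcp_rot: [3.141, -0.0, 3.113]
contact_force: [-0.6, -0.5, -5.6]
grip_width: 35.6
finger_force: 30.0
```

Call:
jog_arm --pt "0 0 0.0008" --pt "0 0 0" --twist '[0,0]'

```text
time: 53.38
tool_pos: [525.1, -156.9, 31.0]
tcp_rot: [-3.141, 0.001, 3.113]
contact_force: [-0.7, 0.7, 0.1]
grip_width: 35.9
finger_force: 30.0
```

Call:
jog_arm --pt "0 0 0" --pt "0 0 0" --pt "0 0 0" --pt "0 0 -0.02" --pt "0 0 -0.04" --pt "0 0 -0.04" --pt "0 0 -0.03" --pt "0 0 -0.02" --pt "0 0 0" --twist '[0,0,0,0,0,0,0,0,0]' --jaw 0.056

```text
time: 54.5
tool_pos: [525.7, -157.2, 182.1]
tcp_rot: [-3.14, 0.004, 3.113]
contact_force: [0.3, 1.0, -0.6]
grip_width: 55.8
finger_force: 0.0
```

Call:
jog_arm --pt "0.02 0 0" --pt "0.03 0 0" --pt "0.04 0 0" --pt "0.03 0 0" --pt "0.01 0 0" --pt "0 0 0.03" --pt "0 0 0.04" --pt "0 0 0.04" --pt "0 0 0.02" --pt "0 0 0" --twist '[0,0,0,0,0,0,0,0,0,0]' --jaw 0

```text
time: 55.75
tool_pos: [394.4, -152.5, 49.0]
tcp_rot: [3.14, -0.003, 3.113]
contact_force: [-0.3, 0.1, 0.3]
grip_width: 0.4
finger_force: 0.0
```

```bash
python3 - <<'E'
from h import *
a=bot.capture("scene")
go(410,-156,48,178)
cv2.imwrite("pics/b5.png",cv2.resize(a[190:300,280:400],(600,550),interpolation=2))
E
```

```text
t 55.8 at [ 395.1 -153.    50.1] yaw 178.3 F [0.2 0.2 0.3] grip 0.2 0.0
tool dp mm [-15.   -2.6   2.1] twist 0.3
```

View pics/b5.png

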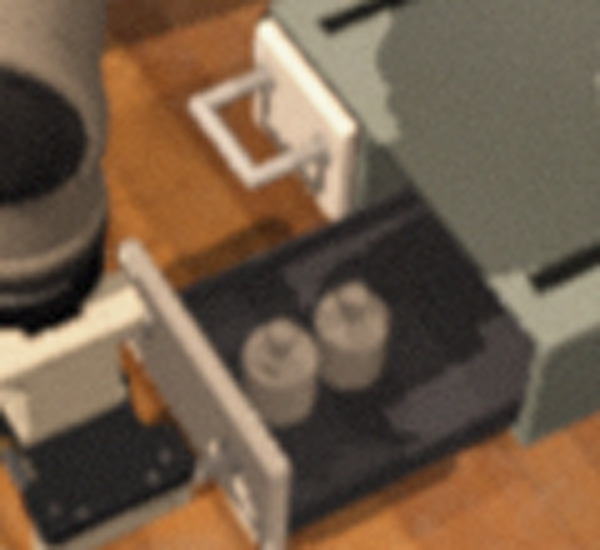

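Both weights stand in the open tray, fingers are in front of the handle. Push it shut gently.

Call:
jog_arm --pt "-0.01 -0.002 0" --pt "-0.007 0 0" --pt "-0.004 0 0" --pt "-0.005 0 0" --pt "-0.007 0 0" --pt "-0.01 0 0" --pt "-0.012 0 0" --pt "-0.012 0 0" --pt "-0.012 0 0" --pt "-0.012 0 0" --twist '[0,0,0,0,0,0,0,0,0,0]'

```text
time: 57.05
tool_pos: [486.6, -157.5, 50.5]
tcp_rot: [3.141, -0.0, 3.113]
contact_force: [-1.8, 1.1, -0.2]
grip_width: 0.3
finger_force: 1.0
```

Call:
jog_arm --pt "-0.012 0 0" --pt "-0.012 0 0" --pt "-0.012 0 0" --pt "-0.01 0 0" --pt "-0.007 0 0" --pt "-0.004 0 0" --pt "-0.002 0 0" --pt "0 0 0" --twist '[0,0,0,0,0,0,0,0]'

```text
time: 58.05
tool_pos: [545.1, -159.6, 50.7]
tcp_rot: [-3.141, 0.001, 3.112]
contact_force: [0.5, -1.3, 0.7]
grip_width: 0.2
finger_force: 0.0
```

Call:
jog_arm --pt "-0.002 0 0" --pt "-0.002 0 0" --pt "-0.002 0 0" --pt "-0.001 0 0" --pt "0 0 0" --twist '[0,0,0,0,0]'

```text
time: 58.68
tool_pos: [552.1, -159.6, 50.6]
tcp_rot: [3.142, 0.001, 3.113]
contact_force: [-0.3, -0.1, 0.2]
grip_width: 0.9
finger_force: 0.1
```

Call:
jog_arm --pt "-0.002 0 0" --pt "-0.0015 0 0" --pt "-0.001 0 0" --pt "0 0 0" --twist '[0,0,0,0]'

```text
time: 59.18
tool_pos: [554.1, -159.6, 50.5]
tcp_rot: [3.141, -0.005, 3.113]
contact_force: [-9.8, -1.2, 5.8]
grip_width: 0.4
finger_force: 4.9
```

Call:
jog_arm --pt "-0.001 0 0" --pt "0 0 0" --twist '[0,0]'

```text
time: 59.42
tool_pos: [554.1, -159.6, 50.5]
tcp_rot: [3.141, -0.007, 3.113]
contact_force: [-13.6, -1.4, 9.0]
grip_width: 0.7
finger_force: 6.6
```

Call:
jog_arm --pt "0.01 0 0" --pt "0.03 0 0" --pt "0.04 0 0" --pt "0.03 0 -0.02" --pt "0.02 0 -0.04" --pt "0 0 -0.04" --pt "0 0 -0.03" --pt "0 0 0" --twist '[0,0,0,0,0,0,0,0]'

```text
time: 60.42
tool_pos: [428.9, -156.7, 182.8]
tcp_rot: [-3.139, 0.006, 3.113]
contact_force: [-0.3, -0.4, 0.1]
grip_width: 0.2
finger_force: 0.0
```

```bash
python3 - <<'E'
from h import *
a=bot.capture("scene"); go(400,-150)
cv2.imwrite("pics/b6.png",cv2.resize(a[170:390,260:410],(409,600),interpolation=2))
E
```

```text
t 60.475 at [ 427.9 -156.2  181.2] yaw 178.3 F [ 0.3 -0.3  0.2] grip 0.4 0.0
tool dp mm [28.1  5.4 -0. ] twist None
```

View pics/b6.png

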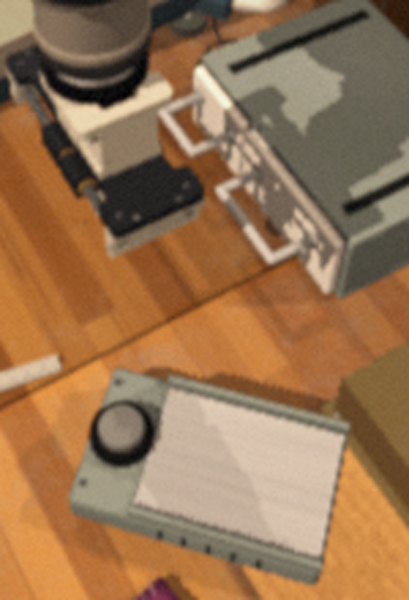

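Both drawers are flush, plate empty, button up, robot clear. Hand in.

```bash
python3 -c "
from plant import bot
print(bot.close_job())"
```

```text
the job is handed in; nothing more can be done
None
```

I handed the job in at about 60 s of the 210 s allowed. Both steel weights (two were present) were demagnetised for over 3 s and stood in the right-hand drawer, and both drawers looked fully shut with the button up; no verdict came back.

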